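# Float the hydraulic lever and collect the finished valve block

### The arm

A 6-joint arm with a two-finger parallel gripper is mounted at the origin on the work surface. World frame = base frame: x ahead of the robot, y to its left, z up, the work surface at z = 0. Lengths are in mm, angles in rad, forces in N, time in s.
With the tool pointing down it reaches from about 400 to 925 mm from the base axis. Payload 12.5 kg.
Tool frame: the origin (TCP) lies midway between the tips of the shut fingers; the grasp point (between the pads) lies 19 mm behind it; x points along the fingers, y is the direction in which the jaws open and shut, and the axes are right-handed (so a half turn about x gives the same grasp; the last joint's range is limited). The gripper opens to 95 mm and grips with 3 to 60 N. Pads are 20 mm wide; open, the fingers measure 119 mm over their backs; the gripper's body (75 mm by 180 mm) begins 59 mm behind the grasp point.
Start: joints at [1.06, 0.491, 1.559, -0, 1.092, -0.106], TCP at [246.132, 574.513, 214.661] pointing down, gripper open.
Joint ranges: [-3.1, 3.1], [-0.84, 2.19], [0.05, 2.79], [-1.13, 4.28], [0.06, 2.93], [-2.69, 2.69]. Speed limits (rad/s): [2.22, 2.22, 2.79, 3.14, 3.14, 3.14].

### API

Orientations are given as [roll, pitch, yaw] about the fixed x, y, z axes, in that order (R = Rz(yaw) Ry(pitch) Rx(roll)).
In Python, from cell import sensors, read_camera, get_calibration, order gives the robot as it stands. The module is installed in compiled form; this text tells all that it offers.
- The arm moves only by the tool servo_tool, never from a script. Its argument "steps" is text: rows parted by semicolons, each of 7 numbers parted by spaces: the shift along the tool's x, y, z in mm, then the turn, a rotation vector about the tool's x, y, z in rad, then the finger opening in mm, from 0 to 95.1. A call has exactly 8 rows; each row shifts and turns the pose as measured when the row begins, along the tool's axes as they then stand; what a row does not reach is not made up. A row lasts 1/10 s, in which the tool goes at most 50 mm and 8.59 degrees, less where a joint would pass 70% of its speed; a pose out of reach is approached as far as the arm can. A call is refused whole if a number of a shift passes 50 or a number of a turn 0.15, either way. A call with a gripper value outside its range is refused whole. The fingers move at their own pace and stop on an object; the grip force is fixed at half the most. Time passes only in rows, so rows that do not move let the fingers close, or fill a call up. It gives the time, the measured TCP pose, the force and the opening at its end, in the units of the state.
- sensors.state(): the state, without advancing time (a new reading comes with each control period).
- read_camera(name): name is "side" or "top"; returns (picture, depth): 420x560x3 uint8, blue, green, red; 420x560 float32, mm along the optical axis (not along the pixel's ray), 0 where there is no reading.
- get_calibration(name): a dict with "mtx" (3x3 intrinsics, pixels), "R" (3x3) and "t" (3): a world point X has camera coordinates R X + t. Camera axes: x right, y down, z forward; pixel columns grow to the right and rows downward; lengths in mm; the calibration is good to about 2 mm. A picture is of the moment at which its call begins. get_calibration takes no time and is no camera call.
- order.job_done(): hands the job in, once; it reports no verdict.
The state is a dict: "t": time; "joints": joint angles; "qvel": joint speeds; "tau": joint torques, N m; "eef_pos": TCP position; "tcp_rot": TCP orientation; "ft_force": force on the tool from outside, world axes, zero at the start; "moment": the same for the moment, N m; "opening": opening from 0.0 (shut) to 1.0 (fully open).
Only numpy, scipy, OpenCV 4.12 (cv2) and the standard library are available. Lean on these libraries where they do the work, as an engineer would, in place of code of your own. Each camera call takes 0.05 s, during which the arm holds its last target.

### The job

Push the red-knobbed hydraulic lever past its stiff detent until it drops into the float notch and stays there when you let go; this draws the shutter off the catch tray. Take the finished aluminium block out by its two ends, set it down gently on the black rubber pad and let go, then take it again across its narrow way and lower it gently, port up, flat onto the floor of the empty pocket of the blue tote. Leave the lever in float and everything else where it is.

Things in the scene. Friction and masses are not known exactly. Their poses are not given: they have to be found in the camera images.
- float_lever (a joint): Lever angle in rad: 0 = neutral (leaning 0.38 to the valve's -x), 0.76 = float (leaning 0.38 to its +x, at a stop); turns about the valve's y through lever_hinge. Starts between 0 and 0.25. Drags with up to 5 N at the knob; from about 0.40 the detent resists with 8 to 14 N up to 0.62, then snaps it to float and holds it. Let go at 0.40 to 0.62, it is pushed back. It draws the tray's shutter.
- lever_knob (a point): Centre of the red drum knob on the lever: 34 mm across, 30 mm wide between its two flat ends along the valve's y, on a steel rod 12 mm thick; 150 mm from the hinge axis, 199 to 210 mm above the table. It can be pinched from above or pushed.
- lever_hinge (a point): Point on the lever's hinge axis (along the valve's y), in the middle plane of the lever, 60 mm above the table, fixed to the valve.
- valve: Green hydraulic valve fixed to the table, 130 x 85 mm, 83 mm high (128 mm at its detent post on the +y side) without the lever. Origin at the centre of its underside; the lever swings in its x-z plane, from -x (white mark, neutral) to +x (yellow mark, float).
- tray: Yellow catch tray, fixed; origin under the middle of its channel. Channel along its x: inside 148 (x) by 50 mm (y), floor 10 mm above the table, walls to 55. A shutter plate 164 x 72 x 5 mm, top at 67, covers it on rails (to 70 mm, x = +-82 to 94); the lever on its way to float draws it 80 mm to the tray's -y. Green cylinder, 81 mm high, at 130 to 235 mm to -y. 
- block: The finished aluminium valve block: 62 mm long (x), 42 mm wide (y), 45 mm high, 0.2 to 0.45 kg, with a round black port on top. Origin at the centre of its underside. It starts in the tray's channel with its length along the channel, with finger room only at its two ends (4 mm beside it).
- pad: Black rubber set-down pad fixed to the table, 140 x 140 mm, 6 mm thick. Origin at the centre of its underside.
- tote: Blue tote, fixed: 174 (x) x 124 (y) x 66 mm high, walls and floor 6 mm, origin at the centre of its underside. A wall at x = 0 makes two pockets, each inside 78 (x) by 112 (y), 60 mm deep: the one to -x holds a finished block, the one to +x is empty. A block goes in with its length along the tote's x, finger room only at its long sides (y).
- empty_pocket (a point): Centre of the floor of the tote's empty pocket, 6 mm above the table, axes as the tote's.
- packed_block: A finished block like the other, already in the tote's pocket to -x. Leave it.
- housing: Turned steel flanged housing, 90 mm across, 68 mm high, standing; bystander.
- race: Steel ring, 66 mm across, 20 mm high; bystander.
- race2: Dark steel ring, 52 mm across, 15 mm high; bystander.
- wrench: Steel wrench lying on the table; bystander.
- oiler: Yellow oil bottle with red cap, 52 mm across, 120 mm high; bystander.
- bolt_cup: Dark steel cup, 64 mm across, 55 mm high; bystander.
- screwdriver: Screwdriver lying on the table; bystander.
There are look-alikes about, which are no part of the job. What is shaped like the block but turquoise is not meant.

How it is judged:
By the outcome, as a careful person would: the job done as asked, in the order asked, and still so for the second after the job is handed in, with the robot touching nothing.
It also fails if it takes over 72 s, if anything falls off the work surface, if the arm or the gripper's body presses on something with over 40 N, if the wrist force passes 120 N, or if a joint passes its speed limit or range.

## Working session

There is one attempt and no reset: what is moved stays moved. The work goes in short steps, Python scripts to look and compute and a tool call to move; the robot and the scene stay as the last step left them, time stands still between calls to the robot, and variables do not carry over. Pictures are saved under pics/ and viewed, and the job is handed in when it is done.

Besides the shell and the picture viewer there is one more tool, called after "Call:" as name(argument=value, ...) on one line, values as JSON. servo_tool: Moves the arm, as the interface text tells. Its arguments: {"type":"object","properties":{"steps":{"type":"string"}},"required":["steps"]}

```bash
mkdir -p pics
cat > h.py <<'E'
import numpy as np, cv2
from cell import sensors, read_camera, get_calibration, order
def snap(n,tag):
    p,d=read_camera(n); cv2.imwrite(f'pics/{tag}.png',p); np.save(f'pics/{tag}.npy',d); return p,d
def px(n,d,u,v,r=1):
    c=get_calibration(n); w=d[int(v)-r:int(v)+r+1,int(u)-r:int(u)+r+1]; w=w[w>0]; z=np.median(w)
    K=np.array(c['mtx']);R=np.array(c['R']);t=np.array(c['t']).ravel()
    return R.T@(z*np.linalg.inv(K)@[u,v,1]-t)
def atz(n,u,v,z):
    c=get_calibration(n);K=np.array(c['mtx']);R=np.array(c['R']);t=np.array(c['t']).ravel()
    o=-R.T@t; q=R.T@np.linalg.inv(K)@[u,v,1]; return o+q*(z-o[2])/q[2]
def proj(n,X):
    c=get_calibration(n);K=np.array(c['mtx']);R=np.array(c['R']);t=np.array(c['t']).ravel()
    q=K@(R@np.array(X,float)+t); return q[:2]/q[2]
def crop(src,out,x0,y0,x1,y1,s):
    p=cv2.imread(f'pics/{src}.png')[y0:y1,x0:x1]; cv2.imwrite(f'pics/{out}.png',cv2.resize(p,None,fx=s,fy=s,interpolation=cv2.INTER_CUBIC))
E
python3 - <<'E'
from h import *
snap('top','top0');snap('side','side0');print(sensors.state())
for n in('top','side'):
  c=get_calibration(n);R=np.array(c['R']);print(c['mtx'],R,-R.T@np.array(c['t']).ravel())
E
```

```text
{'t': 0.1, 'joints': array([ 1.06039205e+00,  4.91483287e-01,  1.55935332e+00,  6.04985254e-06,
        1.09169701e+00, -1.05601880e-01]), 'qvel': array([-0.00150658,  0.00068596,  0.00010486,  0.00040086,  0.00235446,
       -0.0002363 ]), 'tau': array([ 1.04130861e-03, -6.13622618e+01, -2.58607489e+01,  6.93594664e-02,
        4.70434665e-02, -1.10449944e-04]), 'eef_pos': array([246.03046395, 574.32420197, 214.14223938]), 'tcp_rot': array([-1.68210094,  1.56985536, -2.08690612]), 'ft_force': array([-0.09688648,  0.18615717,  0.70675694]), 'moment': array([-0.03592397,  0.02911694,  0.00540679]), 'opening': 0.9966073285837486}
[[403.92935725   0.         275.56885715]
 [  0.         403.92935725 208.76437546]
 [  0.           0.           1.        ]] [[ 0.00287325 -0.99973864  0.0226802 ]
 [-0.99675681 -0.00468719 -0.08033608]
 [ 0.08042139 -0.02237582 -0.99650977]] [4.65390603e+02 7.67956112e-01 1.06848723e+03]
[[457.68581746   0.         288.46208796]
 [  0.         457.68581746 211.08630246]
 [  0.           0.           1.        ]] [[ 0.94843071 -0.31691555 -0.00661279]
 [-0.18012212 -0.52164924 -0.83392931]
 [ 0.26083561  0.79211527 -0.55183166]] [ 253.85636453 -838.42362684  729.746019  ]
```

View pics/top0.png

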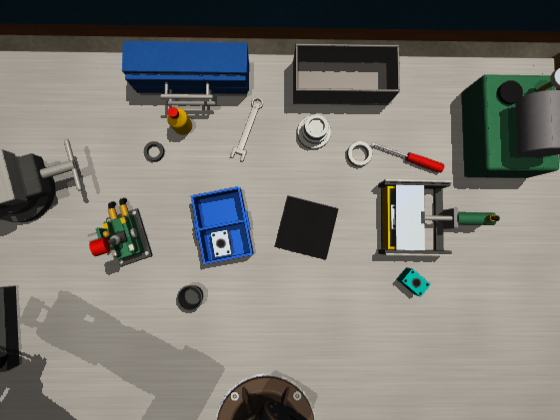

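View pics/side0.png

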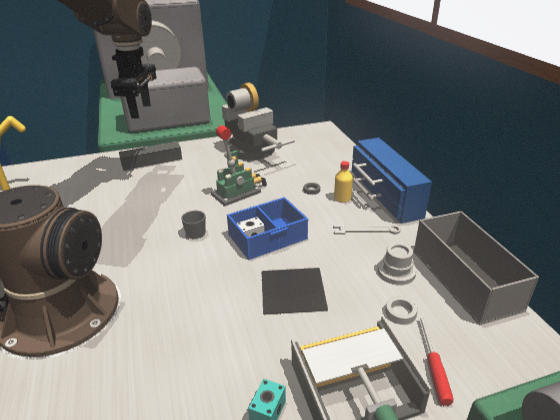

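The top view shows the valve near (122,237) with its red knob near (99,246), the tote at (222,226) with the packed block at (221,243), the pad at (306,228) and the shuttered tray at (412,217). The turquoise look-alike is at (413,281). Next I'll enlarge these.

Run:
```python
from h import *
crop('top0','c1',80,180,180,280,6);crop('top0','c2',180,175,350,275,4.7);crop('top0','c3',360,160,510,270,5.3);crop('side0','c4',190,110,310,200,6)
```

```text
(no output)
```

View pics/c1.png

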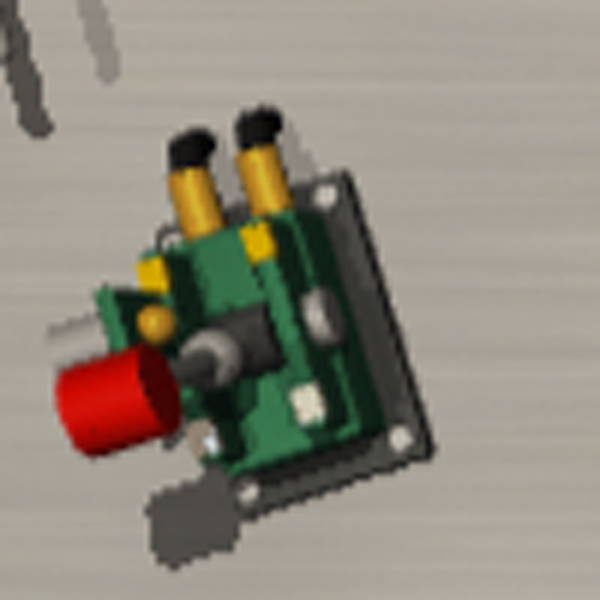

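View pics/c2.png

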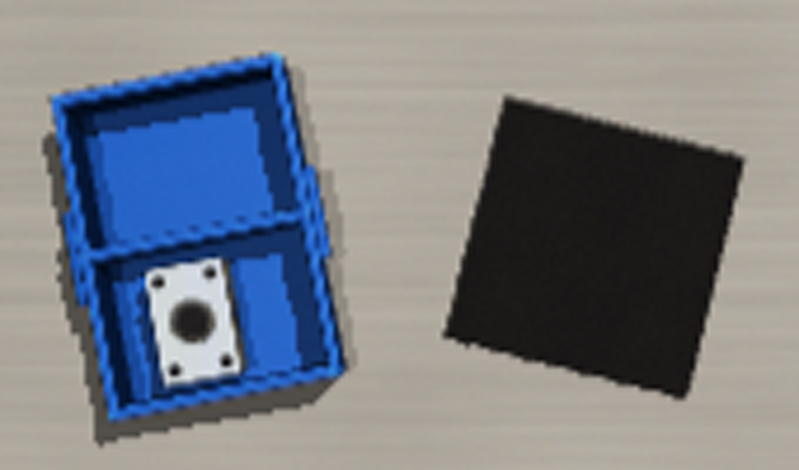

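View pics/c3.png

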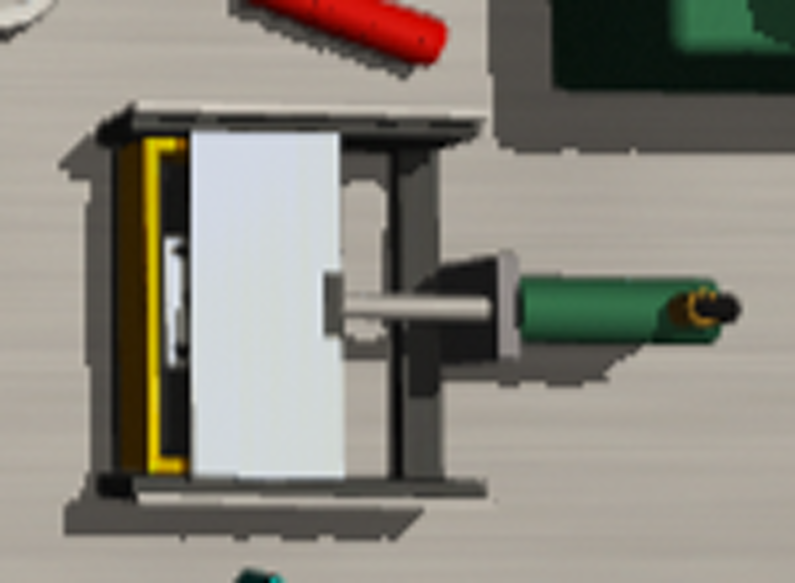

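View pics/c4.png

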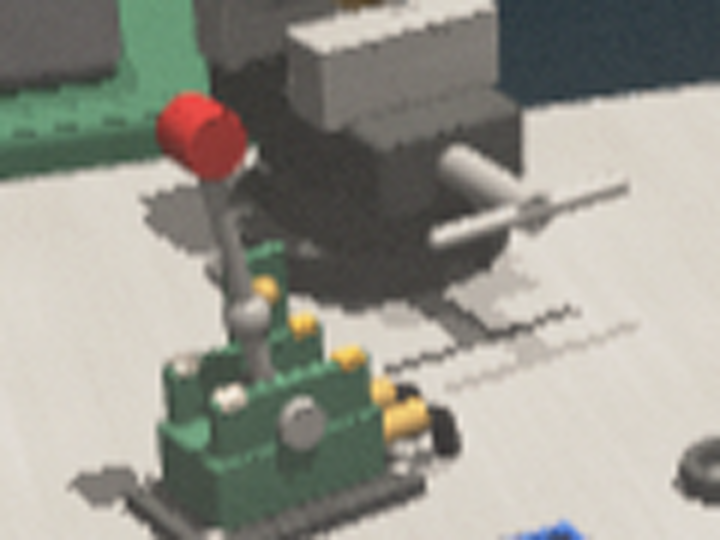

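Run:
```python
from h import *
d=np.load('pics/top0.npy'); 
f=lambda u,v,r=0: np.round(px('top',d,u,v,r),0)
c1=lambda x,y:(80+x/6,180+y/6)
print('knob top',f(*c1(105,390)),f(*c1(165,420)))
for a in[(345,172),(435,455),(235,518)]: print('base',np.round(atz('top',*c1(*a),8)),f(*c1(*a)))
print('pivotball',f(*c1(215,355)),'post',f(*c1(115,305)),f(*c1(110,330)))
for a in [(75,170),(62,172),(70,145),(85,190),(50,175),(35,180),(20,190)]: print('mach',a,f(*a))
c2=lambda x,y:(180+x/4.7,175+y/4.7)
for a in[(55,100),(280,57),(340,368),(115,418)]: print('tote',np.round(atz('top',*c2(*a),66)),f(*c2(*a)))
for a in[(508,97),(743,157),(688,398),(445,337)]: print('pad',np.round(atz('top',*c2(*a),6)),f(*c2(*a)))
c3=lambda x,y:(360+x/5.3,160+y/5.3)
for a in[(190,132),(338,132),(342,475),(192,478)]: print('shut',np.round(atz('top',*c3(*a),67)),f(*c3(*a)))
for a in[(165,240),(168,365)]: print('blk',np.round(atz('top',*c3(*a),55)),f(*c3(*a)))
for a in[(140,145),(152,470),(525,280),(525,340),(700,310)]: print('misc',f(*c3(*a)))
```

```text
knob top [457. 349. 224.] [446. 332. 215.]
base [550. 338.   8.] [550. 338.   8.]
base [427. 296.   8.] [427. 298.  -2.]
base [400. 380.   8.] [400. 383.   1.]
pivotball [469. 348. 125.] post [488. 386. 128.] [479. 388. 127.]
mach (75, 170) [637. 466.  87.]
mach (62, 172) [631. 496.  90.]
mach (70, 145) [699. 482.  84.]
mach (85, 190) [599. 479.   2.]
mach (50, 175) [624. 525.  89.]
mach (35, 180) [608. 549. 108.]
mach (20, 190) [583. 574. 123.]
tote [576. 187.  66.] [577. 187.  64.]
tote [600.  68.  66.] [600.  68.  63.]
tote [436.  35.  66.] [436.  35.  68.]
tote [410. 152.  66.] [410. 152.  66.]
pad [586. -56.   6.] [586. -56.   5.]
pad [ 553. -189.    6.] [ 554. -190.   -2.]
pad [ 418. -157.    6.] [ 418. -157.    0.]
pad [451. -21.   6.] [451. -21.   2.]
shut [ 608. -324.   67.] [ 609. -328.   56.]
shut [ 608. -395.   67.] [ 609. -397.   63.]
shut [ 446. -393.   67.] [ 446. -393.   66.]
shut [ 444. -322.   67.] [ 444. -324.   60.]
blk [ 557. -315.   55.] [ 557. -315.   55.]
blk [ 498. -315.   55.] [ 498. -315.   55.]
misc [ 604. -307.   45.]
misc [ 448. -306.   56.]
misc [ 538. -480.   72.]
misc [ 513. -514.   -0.]
misc [ 522. -547.  102.]
```

```bash
cat > knob.py <<'E'
from h import *
yaw=0.32; ex=np.array([np.cos(yaw),np.sin(yaw),0]);ey=np.array([-np.sin(yaw),np.cos(yaw),0]);ez=np.array([0,0,1.])
V=np.array([475,359,0.])
def redpts(n,p,d,box):
    hsv=cv2.cvtColor(p,cv2.COLOR_BGR2HSV); m=((hsv[...,0]<8)|(hsv[...,0]>172))&(hsv[...,1]>150)&(hsv[...,2]>60)
    x0,y0,x1,y1=box; mm=np.zeros_like(m); mm[y0:y1,x0:x1]=m[y0:y1,x0:x1]
    vs,us=np.nonzero(mm&(d>0)); return np.array([px(n,d,u,v,0) for u,v in zip(us,vs)])
def fit(P):
    from scipy.optimize import least_squares
    Q=P-V; a=Q@ex;b=Q@ey;c=Q[:,2]
    r=least_squares(lambda s:np.minimum(np.hypot(a-s[0],c-s[1])-17,4),[np.median(a),np.median(c)-8],loss='soft_l1')
    return r.x,(b.min(),b.max(),np.percentile(b,[5,50,95]))
E
python3 - <<'E'
from knob import *
for n,b in(('top',(80,170,130,270)),('side',(200,115,240,150))):
  P=redpts(n,cv2.imread(f'pics/{n}0.png'),np.load(f'pics/{n}0.npy'),b)
  print(n,len(P),P.min(0),P.max(0)); print(fit(P))
E
```

```text
top 281 [435.99282295 331.35595392   2.78350797] [473.45886761 458.9456971  227.71062224]
(array([-15.96301221, 187.63791227]), (np.float64(-16.86021739476811), np.float64(105.3759227866241), array([-16.28895971,  -5.75760506,  10.87027681])))
side 129 [435.42611124 326.44598584 -54.98693814] [ 552.00994039 1019.71578601  226.32094378]
(array([-23.72316423, 205.18919554]), (np.float64(-23.163711277925255), np.float64(602.9500732848816), array([-19.78501059, -15.43695304,   7.57672679])))
```

```bash
cat > plan.py <<'E'
import sys
from h import *
from scipy.spatial.transform import Rotation as Ro
def cur():
    s=sensors.state(); return np.array(s['eef_pos']),Ro.from_euler('xyz',s['tcp_rot']).as_matrix(),s
def Rt(a): return np.array([[0,np.cos(a),np.sin(a)],[0,np.sin(a),-np.cos(a)],[-1,0,0]])
def plan(p1,a,n):
    p,R,s=cur(); T=Rt(a); rv=Ro.from_matrix(R.T@T).as_rotvec()
    print('pos',p.round(1),'toolY yaw',round(np.arctan2(R[1,1],R[0,1]),3),'tilt',R[2,0].round(4),'j',s['joints'].round(2),'F',s['ft_force'].round(1),'op',round(s['opening']*95,1),'t',s['t'])
    for i in range(n):
        Ri=R@Ro.from_rotvec(rv*i/n).as_matrix(); sh=Ri.T@(np.array(p1)-p)/n
        print(' '.join(f'{v:.1f}' for v in sh),' '.join(f'{v:.3f}' for v in rv/n))
if __name__=='__main__':
    x,y,z,a,n=map(float,sys.argv[1:6]); plan([x,y,z],a,int(n))
E
python3 plan.py 404 335 190 1.89 14;python3 plan.py 404 335 190 -1.25 14
```

```text
pos [246.  574.3 214.1] toolY yaw 1.166 tilt -1.0 j [ 1.06  0.49  1.56  0.    1.09 -0.11] F [-0.1  0.2  0.7] op 94.7 t 0.1
1.7 -11.3 17.1 -0.052 -0.000 0.000
1.7 -12.1 16.5 -0.052 -0.000 0.000
1.7 -13.0 15.8 -0.052 -0.000 0.000
1.7 -13.8 15.2 -0.052 -0.000 0.000
1.7 -14.5 14.4 -0.052 -0.000 0.000
1.7 -15.3 13.7 -0.052 -0.000 0.000
1.7 -16.0 12.8 -0.052 -0.000 0.000
1.7 -16.6 12.0 -0.052 -0.000 0.000
1.7 -17.2 11.1 -0.052 -0.000 0.000
1.7 -17.7 10.2 -0.052 -0.000 0.000
1.7 -18.3 9.3 -0.052 -0.000 0.000
1.7 -18.7 8.3 -0.052 -0.000 0.000
1.7 -19.1 7.4 -0.052 -0.000 0.000
1.7 -19.5 6.4 -0.052 -0.000 0.000
pos [246.  574.3 214.1] toolY yaw 1.166 tilt -1.0 j [ 1.06  0.49  1.56  0.    1.09 -0.11] F [-0.1  0.2  0.7] op 94.7 t 0.1
1.7 -11.3 17.1 0.173 0.000 0.000
1.7 -8.2 18.8 0.173 0.000 0.000
1.7 -4.8 19.9 0.173 0.000 0.000
1.7 -1.3 20.4 0.173 0.000 0.000
1.7 2.2 20.4 0.173 0.000 0.000
1.7 5.7 19.7 0.173 0.000 0.000
1.7 9.0 18.4 0.173 0.000 0.000
1.7 12.0 16.6 0.173 0.000 0.000
1.7 14.7 14.3 0.173 0.000 0.000
1.7 16.9 11.6 0.173 0.000 0.000
1.7 18.6 8.5 0.173 0.000 0.000
1.7 19.8 5.2 0.173 0.000 0.000
1.7 20.4 1.7 0.173 0.000 0.000
1.7 20.4 -1.8 0.173 0.000 0.000
```

Call:
servo_tool(steps="1.7 -11.3 17.1 -0.052 0 0 0; 1.7 -12.1 16.5 -0.052 0 0 0; 1.7 -13 15.8 -0.052 0 0 0; 1.7 -13.8 15.2 -0.052 0 0 0; 1.7 -14.5 14.4 -0.052 0 0 0; 1.7 -15.3 13.7 -0.052 0 0 0; 1.7 -16 12.8 -0.052 0 0 0; 1.7 -16.6 12 -0.052 0 0 0")

```text
t: 0.9
eef_pos: [338.1, 434.0, 197.5]
tcp_rot: [-2.294, 1.565, -2.263]
ft_force: [0.2, 0.0, -0.2]
opening: 0.382
```

```bash
python3 plan.py 404 335 190 1.89 7
```

```text
pos [338.1 434.  197.5] toolY yaw 1.602 tilt -1.0 j [ 0.79  0.41  1.76 -0.    0.98 -0.81] F [ 0.2  0.  -0.2] op 36.3 t 0.9
1.1 -14.4 9.0 -0.041 -0.001 0.001
1.1 -14.8 8.4 -0.041 -0.001 0.001
1.1 -15.1 7.8 -0.041 -0.001 0.001
1.1 -15.4 7.1 -0.041 -0.001 0.001
1.1 -15.7 6.5 -0.041 -0.001 0.001
1.1 -16.0 5.8 -0.041 -0.001 0.001
1.1 -16.2 5.2 -0.041 -0.001 0.001
```

Call:
servo_tool(steps="1.1 -14.4 9 -0.041 -0.001 0.001 0; 1.1 -14.8 8.4 -0.041 -0.001 0.001 0; 1.1 -15.1 7.8 -0.041 -0.001 0.001 0; 1.1 -15.4 7.1 -0.041 -0.001 0.001 0; 1.1 -15.7 6.5 -0.041 -0.001 0.001 0; 1.1 -16 5.8 -0.041 -0.001 0.001 0; 1.1 -16.2 5.2 -0.041 -0.001 0.001 0; 0 0 0 0 0 0 0")

```text
t: 1.7
eef_pos: [407.1, 328.6, 187.5]
tcp_rot: [2.175, 1.569, 2.505]
ft_force: [0.0, 0.2, -0.6]
opening: 0.006
```

```bash
python3 plan.py 476 359 190 1.89 6
python3 - <<'E'
from h import *
snap('side','side1'); crop('side1','c5',160,60,320,180,5)
E
```

```text
pos [407.1 328.6 187.5] toolY yaw 1.9 tilt -1.0 j [ 0.55  0.38  1.84  0.    0.92 -1.35] F [ 0.   0.2 -0.6] op 0.6 t 1.7
-0.4 1.1 12.5 0.002 -0.000 -0.000
-0.4 1.1 12.5 0.002 -0.000 -0.000
-0.4 1.1 12.5 0.002 -0.000 -0.000
-0.4 1.2 12.5 0.002 -0.000 -0.000
-0.4 1.2 12.5 0.002 -0.000 -0.000
-0.4 1.2 12.5 0.002 -0.000 -0.000
```

View pics/c5.png

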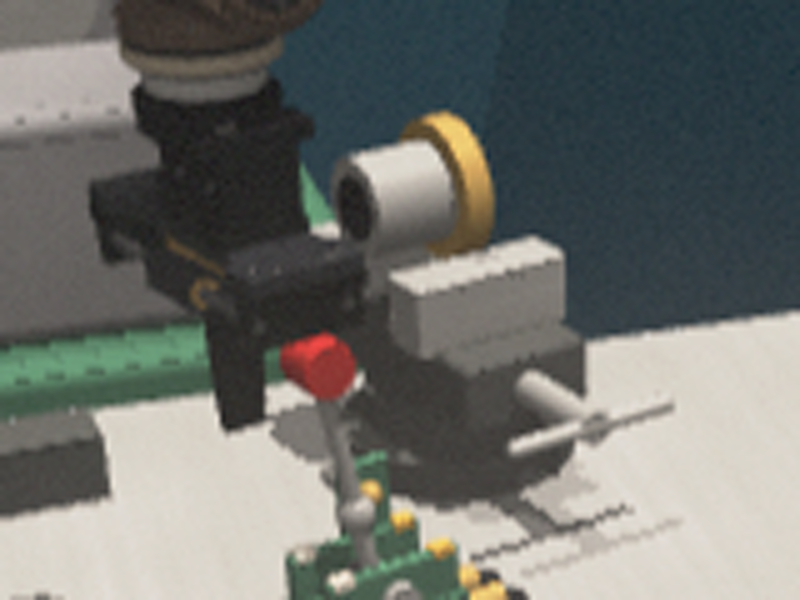

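The closed fingers sit on the neutral side of the knob, which is at about (320,365) in the crop and clear of them. I'll push now.

Call:
servo_tool(steps="-0.4 2 9 0 0 0 0; -0.4 2 9 0 0 0 0; -0.4 1 9 0 0 0 0; -0.4 0 9 0 0 0 0; 0 0 9 0 0 0 0; 0 0 9 0 0 0 0; 0 0 9 0 0 0 0; 0 0 9 0 0 0 0")

```text
t: 2.55
eef_pos: [474.3, 360.4, 189.0]
tcp_rot: [3.1, 1.562, -2.855]
ft_force: [-8.9, -2.9, 2.3]
opening: 0.0
```

```bash
python3 plan.py 499 365 190 1.89 4
python3 - <<'E'
from h import *
snap('side','side2'); crop('side2','c6',160,60,320,180,5)
E
```

```text
pos [474.3 360.4 189. ] toolY yaw 1.899 tilt -1.0 j [ 0.54  0.48  1.66  0.    1.01 -1.36] F [-8.9 -2.9  2.3] op 0.0 t 2.55
-0.3 -0.9 6.2 0.002 -0.002 -0.000
-0.3 -0.9 6.2 0.002 -0.002 -0.000
-0.3 -0.9 6.2 0.002 -0.002 -0.000
-0.3 -0.9 6.2 0.002 -0.002 -0.000
```

View pics/c6.png

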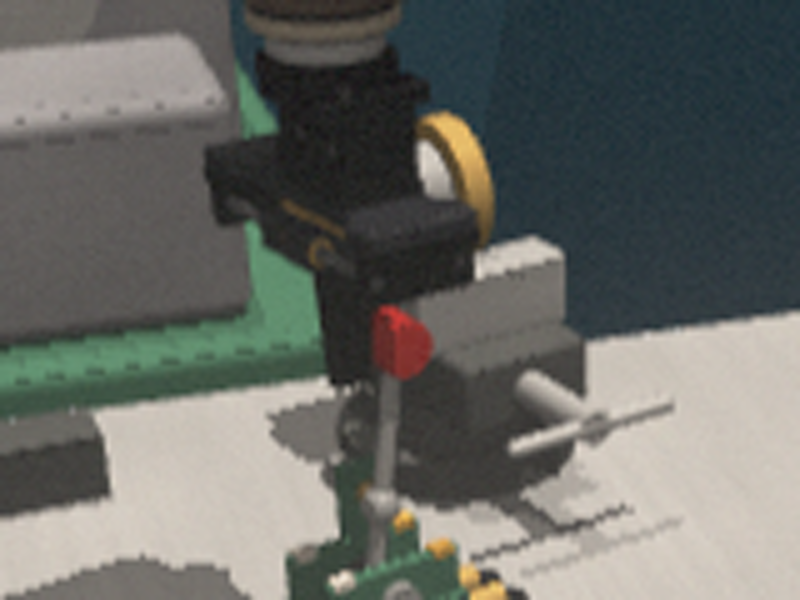

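The lever has gone past upright with the fingers square behind the knob at (400,340) and 9 N of reaction, so I'll keep pushing.

Call:
servo_tool(steps="-0.2 -1 7 0 0 0 0; -0.2 -1 7 0 0 0 0; 0 -1 7 0 0 0 0; 0 0 7 0 0 0 0; 0 0 6 0 0 0 0; 0 0 4 0 0 0 0; 0 0 0 0 0 0 0; 0 0 0 0 0 0 0")

```text
t: 3.4
eef_pos: [502.9, 366.8, 188.9]
tcp_rot: [-3.092, 1.527, -2.764]
ft_force: [-1.0, -0.3, -0.6]
opening: 0.002
```

```bash
python3 plan.py 503 366 190 1.89 4
python3 - <<'E'
from knob import *
snap('side','side3'); crop('side3','c7',160,60,320,180,5); p,d=snap('top','top3')
E
```

```text
pos [502.9 366.8 188.9] toolY yaw 1.899 tilt -0.9991 j [ 0.52  0.53  1.57  0.01  1.09 -1.38] F [-1.  -0.3 -0.6] op 0.2 t 3.4
-0.3 -0.2 -0.0 0.002 -0.011 0.001
-0.3 -0.2 -0.0 0.002 -0.011 0.001
-0.3 -0.2 -0.0 0.002 -0.011 0.001
-0.3 -0.2 -0.0 0.002 -0.011 0.001
```

View pics/c7.png

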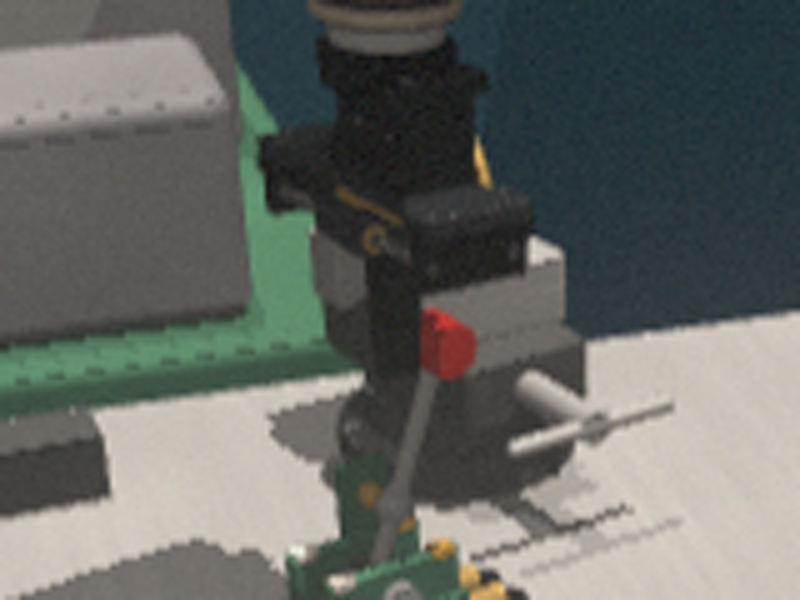

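View pics/top3.png

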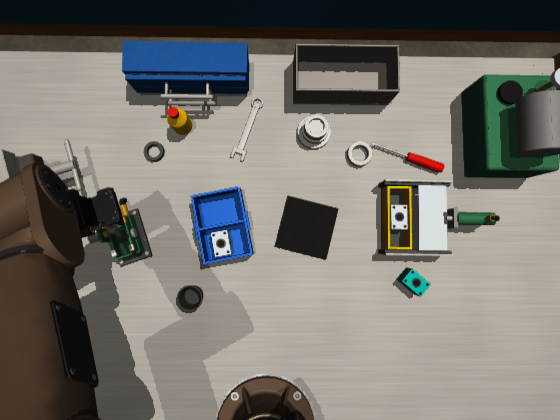

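The lever leans to float and the reaction is gone. The shutter is drawn, with the block showing at (399,216). I'll back away, rise, and measure the block.

Call:
servo_tool(steps="0 0 -12 0 -0.04 0 0; -3 0 -12 0 0 0 0; -15 0 -10 0 0 0 0; -20 0 -10 0 0 0 0; -25 0 0 0 0 0 0; -25 0 0 0 0 0 0; 0 -30 0 0 0 0 0; 0 -40 0 0 0 0 95")

```text
t: 4.3
eef_pos: [482.8, 287.9, 287.3]
tcp_rot: [-0.368, 1.569, -0.035]
ft_force: [0.5, 0.5, -0.1]
opening: 0.047
```

```bash
python3 plan.py 525 -315 270 1.7 4
python3 - <<'E'
from knob import *
crop('top3','c8',370,170,460,260,6.6)
crop('top3','c8b',180,175,350,275,4.7);snap('side','side4'); crop('side4','c9',160,60,320,180,5)
E
```

```text
pos [482.8 287.9 287.3] toolY yaw 1.904 tilt -1.0 j [ 0.42  0.33  1.62 -0.    1.19 -1.48] F [ 0.5  0.5 -0.1] op 4.5 t 4.3
4.3 -145.9 -39.3 0.051 0.000 0.000
4.3 -147.7 -31.8 0.051 0.000 0.000
4.3 -149.1 -24.3 0.051 0.000 0.000
4.3 -150.2 -16.6 0.051 0.000 0.000
```

View pics/c8.png

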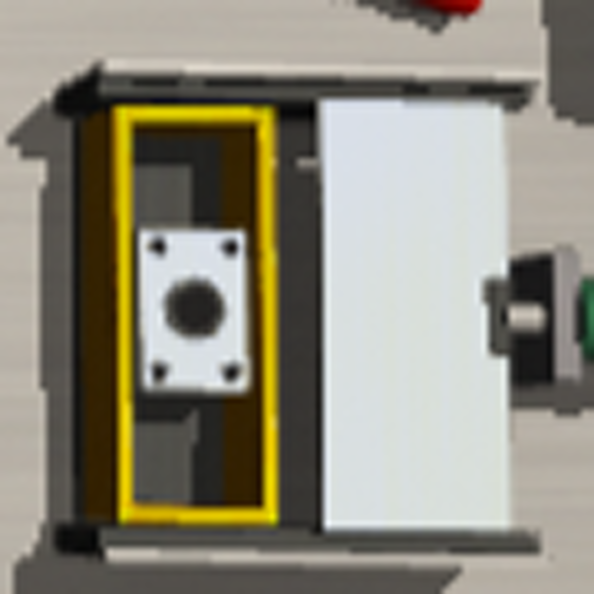

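View pics/c9.png

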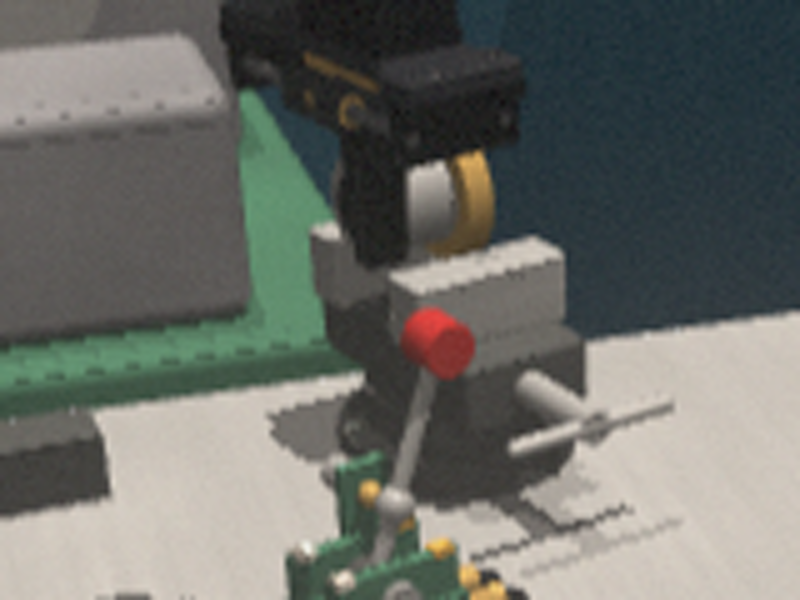

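Lever stays in float, with the knob at (440,345). The real block is white aluminium at (399,216) in the channel; the turquoise one at (413,281) is the look-alike. Measuring the block, tray, pad and tote.

Run:
```python
from h import *
d=np.load('pics/top3.npy')
def m(pts,x0,y0,s,z,name):
    W=np.array([atz('top',x0+(x+.5)/s-.5,y0+(y+.5)/s-.5,z) for x,y in pts])[:,:2]
    E=np.roll(W,-1,0)-W
    print(name,W.round(1).tolist(),'c',W.mean(0).round(1),'len',np.hypot(*E.T).round(1),'ang',np.degrees(np.arctan2(E[:,1],E[:,0])).round(1))
m([(138,228),(246,230),(250,393),(143,393)],370,170,6.6,55,'block')
m([(132,123),(260,123),(264,508),(133,508)],370,170,6.6,55,'channel')
m([(55,100),(280,57),(340,368),(115,418)],180,175,4.7,66,'tote')
m([(508,97),(743,157),(688,398),(445,337)],180,175,4.7,6,'pad')
m([(147,272),(223,259),(241,374),(165,387)],180,175,4.7,51,'packed')
# vertical check: block top depth
print(px('top',d,404,212,1),px('top',d,399,226,1))
# fit block by white mask
p=cv2.imread('pics/top3.png')
def rect(box,z):
    x0,y0,x1,y1=box; g=p[y0:y1,x0:x1].min(2); m_=(g>150).astype(np.uint8)
    m_=cv2.morphologyEx(m_,cv2.MORPH_CLOSE,np.ones((13,13)))
    n,l,st,_=cv2.connectedComponentsWithStats(m_); k=1+np.argmax(st[1:,4]); 
    c=cv2.findContours((l==k).astype(np.uint8),0,1)[0][0]; b=cv2.boxPoints(cv2.minAreaRect(c))+[x0,y0]
    W=np.array([atz('top',u,v,z) for u,v in b])[:,:2];E=np.roll(W,-1,0)-W
    print(W.mean(0).round(1),np.hypot(*E.T).round(1),np.degrees(np.arctan2(E[:,1],E[:,0])).round(1))
rect((385,198,412,236),55); rect((205,222,240,262),51)
```

```text
block [[560.4, -313.5], [559.8, -355.3], [497.2, -355.4], [497.0, -314.2]] c [ 528.6 -334.6] len [41.8 62.7 41.2 63.4] ang [ -90.8 -179.9   90.2    0.6]
channel [[601.0, -312.0], [601.3, -361.8], [453.3, -359.8], [453.2, -309.5]] c [ 527.2 -335.7] len [ 49.7 148.   50.3 147.8] ang [-89.7 179.2  90.1  -1. ]
tote [[577.4, 187.8], [601.0, 69.3], [436.8, 36.2], [410.6, 153.3]] c [506.5 111.7] len [120.9 167.5 120.  170.3] ang [ -78.7 -168.6  102.6   11.7]
pad [[587.2, -55.1], [553.9, -187.7], [418.9, -155.6], [452.4, -20.0]] c [ 503.1 -104.6] len [136.7 138.7 139.7 139.3] ang [-104.1  166.6   76.1  -14.6]
packed [[487.1, 139.9], [494.2, 99.6], [433.1, 89.3], [426.2, 129.5]] c [460.1 114.6] len [41.  61.9 40.8 61.8] ang [ -80.1 -170.4   99.8    9.8]
[ 540.50289752 -347.68975874   54.76871566] [ 505.00859185 -334.49816284   53.70498955]
[ 529.1 -332.1] [66.4 58.4 66.1 58.3] [-89.7 178.6  90.2  -1.1]
[453.2 121.5] [55.4 75.8 55.1 75.7] [ -79.8 -169.3  100.1   10.9]
```

```bash
python3 plan.py 528.5 -330 200 0 16 | head -9
```

```text
pos [484.6 283.3 287.8] toolY yaw 1.902 tilt -1.0 j [ 0.41  0.33  1.62 -0.    1.19 -1.49] F [ 2.2 -2.4  1.3] op 7.5 t 4.35
5.5 -37.1 -9.9 0.119 0.000 -0.000
5.6 -38.0 -5.4 0.119 0.000 -0.000
5.6 -38.4 -0.8 0.119 0.000 -0.000
5.6 -38.2 3.7 0.119 0.000 -0.000
5.6 -37.5 8.2 0.119 0.000 -0.000
5.6 -36.3 12.6 0.119 0.000 -0.000
5.6 -34.5 16.8 0.119 0.000 -0.000
5.5 -32.3 20.8 0.119 0.000 -0.000
```

Call:
servo_tool(steps="5.5 -37.1 -9.9 0.119 0 0 95; 5.5 -38 -5.4 0.119 0 0 95; 5.5 -38.4 -0.8 0.119 0 0 95; 5.5 -38.2 3.7 0.119 0 0 95; 5.5 -37.5 8.2 0.119 0 0 95; 5.5 -36.3 12.6 0.119 0 0 95; 5.5 -34.5 16.8 0.119 0 0 95; 5.5 -32.3 20.8 0.119 0 0 95")

```text
t: 5.15
eef_pos: [503.8, -32.7, 253.9]
tcp_rot: [0.741, 1.557, 0.087]
ft_force: [0.7, 0.1, 0.5]
opening: 0.747
```

```bash
python3 plan.py 528.5 -334.8 160 0 7
```

```text
pos [503.8 -32.7 253.9] toolY yaw 0.917 tilt -0.9999 j [-0.2   0.27  1.8   0.    1.05 -1.12] F [0.7 0.1 0.5] op 71.0 t 5.15
13.4 -32.2 28.9 0.131 0.001 -0.002
13.4 -28.1 32.9 0.131 0.001 -0.002
13.5 -23.6 36.3 0.131 0.001 -0.002
13.5 -18.6 39.1 0.131 0.001 -0.002
13.5 -13.3 41.2 0.131 0.001 -0.002
13.5 -7.8 42.6 0.131 0.001 -0.002
13.4 -2.2 43.2 0.131 0.001 -0.002
```

Call:
servo_tool(steps="13.4 -32.2 28.9 0.131 0.001 -0.002 95; 13.4 -28.1 32.9 0.131 0.001 -0.002 95; 13.5 -23.6 36.3 0.131 0.001 -0.002 95; 13.5 -18.6 39.1 0.131 0.001 -0.002 95; 13.5 -13.3 41.2 0.131 0.001 -0.002 95; 13.5 -7.8 42.6 0.131 0.001 -0.002 95; 13.4 -2.2 43.2 0.131 0.001 -0.002 95; 0 0 0 0 0 0 95")

```text
t: 5.95
eef_pos: [524.5, -353.5, 166.7]
tcp_rot: [1.394, 1.563, -0.225]
ft_force: [-0.0, 0.5, 0.8]
opening: 1.003
```

```bash
python3 plan.py 528.5 -334.8 100 0 4
```

```text
pos [ 524.5 -353.5  166.7] toolY yaw -0.048 tilt -1.0 j [-0.7   0.55  1.6   0.    0.99 -0.65] F [-0.   0.5  0.8] op 95.3 t 5.95
16.7 0.7 -4.7 -0.012 0.000 -0.002
16.7 0.7 -4.7 -0.012 0.000 -0.002
16.7 0.8 -4.7 -0.012 0.000 -0.002
16.7 0.9 -4.7 -0.012 0.000 -0.002
```

Call:
servo_tool(steps="16.7 0.7 -4.7 -0.012 0 -0.002 95; 16.7 0.7 -4.7 -0.012 0 -0.002 95; 16.7 0.8 -4.7 -0.012 0 -0.002 95; 10 0.9 -4.7 -0.012 0 -0.002 95; 0 0 0 0 0 0 95; 0 0 0 0 0 0 95; 0 0 0 0 0 0 95; 0 0 0 0 0 0 95")

```text
t: 6.75
eef_pos: [530.6, -336.2, 112.7]
tcp_rot: [0.775, 1.563, -0.793]
ft_force: [0.8, -0.4, -0.2]
opening: 0.999
```

```bash
python3 plan.py 528.5 -334.8 90 0 4
python3 - <<'E'
from h import *
snap('side','side5'); crop('side5','c10',280,280,440,420,5)
snap('top','top5'); crop('top5','c10b',370,170,460,260,6.6)
E
```

```text
pos [ 530.6 -336.2  112.7] toolY yaw 0.002 tilt -1.0 j [-0.67  0.6   1.66 -0.    0.87 -0.67] F [ 0.8 -0.4 -0.2] op 94.9 t 6.75
5.7 -0.6 -0.4 0.001 0.001 -0.001
5.7 -0.6 -0.4 0.001 0.001 -0.001
5.7 -0.5 -0.4 0.001 0.001 -0.001
5.7 -0.5 -0.4 0.001 0.001 -0.001
```

View pics/c10.png

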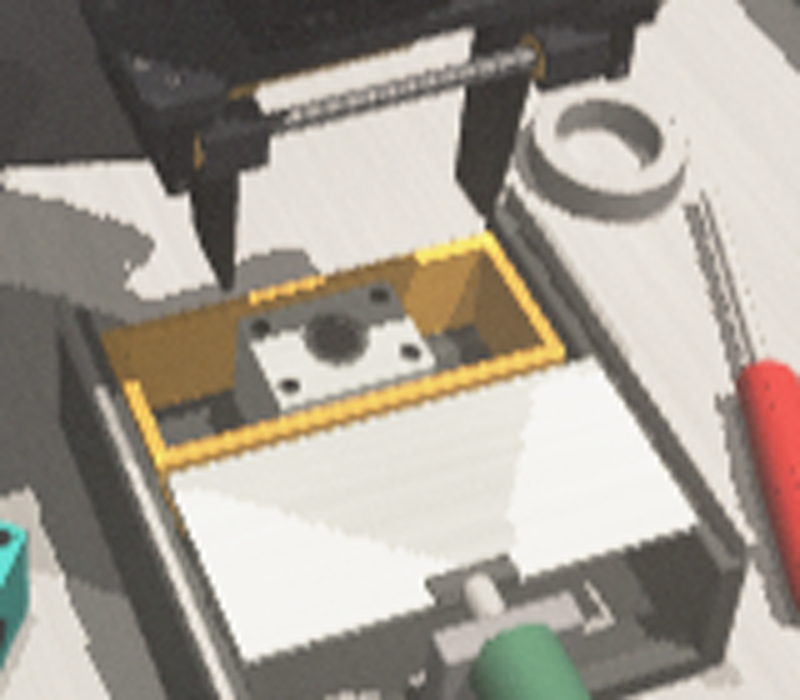

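The open fingers stand over the two ends of the block, with tips at (230,285) and (490,220), and are aligned with the channel. Descending.

Call:
servo_tool(steps="13 -1 -0.8 0 0 0 95; 13 -1 -0.6 0 0 0 95; 13 0 0 0 0 0 95; 13 0 0 0 0 0 95; 13 0 0 0 0 0 95; 10 0 0 0 0 0 95; 5 0 0 0 0 0 95; 0 0 0 0 0 0 95")

```text
t: 7.65
eef_pos: [527.9, -334.8, 23.6]
tcp_rot: [0.689, 1.567, -0.88]
ft_force: [0.1, 0.9, -0.2]
opening: 0.996
```

```bash
python3 plan.py 528.5 -334.8 20 0 2
```

```text
pos [ 527.9 -334.8   23.6] toolY yaw 0.001 tilt -1.0 j [-0.67  0.72  1.72 -0.    0.7  -0.67] F [ 0.1  0.9 -0.2] op 94.6 t 7.65
1.8 0.3 -0.0 0.001 0.002 -0.001
1.8 0.3 -0.0 0.001 0.002 -0.001
```

Close, then check the opening.

Call:
servo_tool(steps="2 0.5 0 0 0 0 95; 1 0 0 0 0 0 70; 0 0 0 0 0 0 64; 0 0 0 0 0 0 50; 0 0 0 0 0 0 50; 0 0 0 0 0 0 50; 0 0 0 0 0 0 50; 0 0 0 0 0 0 50")

```text
t: 8.45
eef_pos: [529.4, -335.4, 22.1]
tcp_rot: [0.786, 1.563, -0.783]
ft_force: [0.9, -0.0, -0.5]
opening: 0.651
```

```bash
python3 plan.py 528.5 -334.8 130 0 7
```

```text
pos [ 529.4 -335.4   22.1] toolY yaw 0.002 tilt -1.0 j [-0.67  0.72  1.72 -0.    0.69 -0.67] F [ 0.9 -0.  -0.5] op 61.9 t 8.45
-15.4 -0.0 -0.0 0.000 0.001 -0.001
-15.4 -0.1 -0.0 0.000 0.001 -0.001
-15.4 -0.1 -0.0 0.000 0.001 -0.001
-15.4 -0.1 -0.0 0.000 0.001 -0.001
-15.4 -0.1 -0.0 0.000 0.001 -0.001
-15.4 -0.1 -0.1 0.000 0.001 -0.001
-15.4 -0.1 -0.1 0.000 0.001 -0.001
```

Gripped at 62 mm, which is the block's length. Lifting straight up.

Call:
servo_tool(steps="-5 0 0 0 0 0 50; -10 0 0 0 0 0 50; -15 0 0 0 0 0 50; -15 0 0 0 0 0 50; -18 0 0 0 0 0 50; -18 0 0 0 0 0 50; -18 0 0 0 0 0 50; -10 0 0 0 0 0 50")

```text
t: 9.25
eef_pos: [527.8, -334.1, 140.2]
tcp_rot: [0.743, 1.565, -0.826]
ft_force: [0.1, 0.8, -4.2]
opening: 0.652
```

```bash
python3 plan.py 503 -104.6 125 0 8;  python3 - <<'E'
from h import *
snap('side','side6'); crop('side6','c11',260,200,440,340,4.4)
E
```

```text
pos [ 527.8 -334.1  140.2] toolY yaw 0.002 tilt -1.0 j [-0.67  0.57  1.64 -0.    0.93 -0.67] F [ 0.1  0.8 -4.2] op 61.9 t 9.25
1.8 -3.1 -28.7 0.000 0.001 -0.000
1.8 -3.1 -28.7 0.000 0.001 -0.000
1.8 -3.1 -28.7 0.000 0.001 -0.000
1.8 -3.1 -28.7 0.000 0.001 -0.000
1.8 -3.1 -28.7 0.000 0.001 -0.000
1.8 -3.1 -28.7 0.000 0.001 -0.000
1.9 -3.1 -28.7 0.000 0.001 -0.000
1.9 -3.1 -28.7 0.000 0.001 -0.000
```

View pics/c11.png

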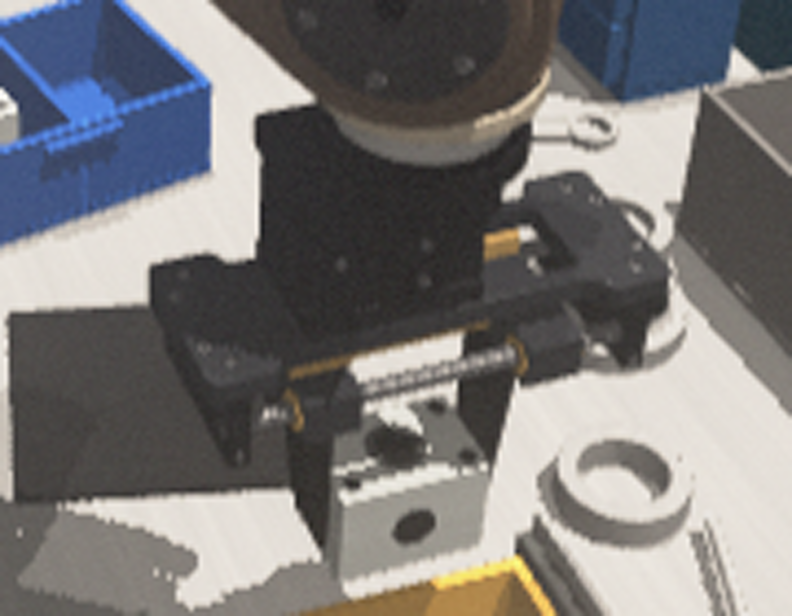

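The block hangs level between the fingers, port up. Moving over the pad.

Call:
servo_tool(steps="0 -3 -18 0 0 0 50; 1.8 -3.5 -30 0 0 0 50; 2 -3.5 -32 0 0 0 50; 2 -3.5 -32 0 0 0 50; 2 -3.1 -32 0 0 0 50; 1.8 -3.1 -28 0 0 0 50; 1.8 -3 -14 0 0 0 50; 0 0 -6 0 0 0 50")

```text
t: 10.1
eef_pos: [500.1, -131.8, 126.6]
tcp_rot: [0.356, 1.567, -1.214]
ft_force: [0.2, 0.3, -3.3]
opening: 0.649
```

```bash
python3 plan.py 503 -104.6 60 0 6
```

```text
pos [ 500.1 -131.8  126.6] toolY yaw 0.0 tilt -1.0 j [-0.38  0.45  1.92 -0.    0.77 -0.38] F [ 0.2  0.3 -3.3] op 61.7 t 10.1
11.1 0.5 -4.6 0.000 0.001 -0.000
11.1 0.5 -4.6 0.000 0.001 -0.000
11.1 0.5 -4.6 0.000 0.001 -0.000
11.1 0.5 -4.5 0.000 0.001 -0.000
11.1 0.5 -4.5 0.000 0.001 -0.000
11.1 0.5 -4.5 0.000 0.001 -0.000
```

Call:
servo_tool(steps="11 0.5 -4.6 0 0.001 0 50; 14 0.5 -4.6 0 0.001 0 50; 16 0.5 -4.6 0 0.001 0 50; 16 0.5 -4.6 0 0 0 50; 14 0.5 -4.5 0 0 0 50; 10 0 0 0 0 0 50; 4 0 0 0 0 0 50; 0 0 0 0 0 0 50")

```text
t: 10.9
eef_pos: [504.4, -112.4, 34.3]
tcp_rot: [1.073, 1.568, -0.502]
ft_force: [0.2, -1.0, -3.5]
opening: 0.65
```

```bash
python3 plan.py 503 -104.6 18 0 6
```

```text
pos [ 504.4 -112.4   34.3] toolY yaw -0.004 tilt -1.0 j [-0.35  0.61  1.99 -0.    0.55 -0.34] F [ 0.2 -1.  -3.5] op 61.8 t 10.9
2.7 -0.2 -1.3 -0.001 0.000 -0.000
2.7 -0.2 -1.3 -0.001 0.000 -0.000
2.7 -0.2 -1.3 -0.001 0.000 -0.000
2.7 -0.2 -1.3 -0.001 0.000 -0.000
2.7 -0.2 -1.3 -0.001 0.000 -0.000
2.7 -0.2 -1.3 -0.001 0.000 -0.000
```

Call:
servo_tool(steps="2 0 -1.3 0 0 0 50; 2 0 -1.3 0 0 0 50; 2 0 -1.3 0 0 0 50; 2 0 0 0 0 0 50; 1.5 0 0 0 0 0 50; 1.5 0 0 0 0 0 50; 1 0 0 0 0 0 50; 0.5 0 0 0 0 0 50")

```text
t: 11.7
eef_pos: [505.6, -109.1, 22.5]
tcp_rot: [1.156, 1.564, -0.419]
ft_force: [-0.5, 0.1, -3.1]
opening: 0.651
```

```bash
python3 plan.py 503 -104.6 18 0 1
```

```text
pos [ 505.6 -109.1   22.5] toolY yaw -0.004 tilt -1.0 j [-0.34  0.63  1.99 -0.    0.51 -0.33] F [-0.5  0.1 -3.1] op 61.8 t 11.7
4.5 -2.6 -4.5 -0.004 0.003 -0.006
```

Call:
servo_tool(steps="1 0 0 0 0 0 50; 1 0 0 0 0 0 50; 1 0 0 0 0 0 50; 1 0 0 0 0 0 50; 0.7 0 0 0 0 0 50; 0.7 0 0 0 0 0 50; 0 0 0 0 0 0 50; 0 0 0 0 0 0 50")

```text
t: 12.5
eef_pos: [505.8, -109.2, 18.4]
tcp_rot: [1.154, 1.563, -0.421]
ft_force: [0.1, -0.1, -3.7]
opening: 0.649
```

```bash
python3 plan.py 503 -104.6 18 0 1
```

```text
pos [ 505.8 -109.2   18.4] toolY yaw -0.004 tilt -1.0 j [-0.34  0.63  2.   -0.    0.5  -0.33] F [ 0.1 -0.1 -3.7] op 61.6 t 12.5
0.4 -2.8 -4.6 -0.004 0.003 -0.007
```

Call:
servo_tool(steps="0.7 0 0 0 0 0 50; 0.7 0 0 0 0 0 50; 0.5 0 0 0 0 0 50; 0 0 0 0 0 0 50; 0 0 0 0 0 0 50; 0 0 0 0 0 0 50; 0 0 0 0 0 0 50; 0 0 0 0 0 0 50")

```text
t: 13.3
eef_pos: [505.9, -109.2, 18.2]
tcp_rot: [1.146, 1.562, -0.428]
ft_force: [-0.7, 0.3, 1.8]
opening: 0.652
```

```bash
python3 plan.py 503 -104.6 18 0 1
python3 - <<'E'
from h import *
snap('side','side7'); crop('side7','c12',220,210,380,330,5)
E
```

```text
pos [ 505.9 -109.2   18.2] toolY yaw -0.004 tilt -1.0 j [-0.34  0.63  2.   -0.    0.5  -0.33] F [-0.7  0.3  1.8] op 61.9 t 13.3
0.1 -2.9 -4.6 -0.004 0.003 -0.008
```

View pics/c12.png

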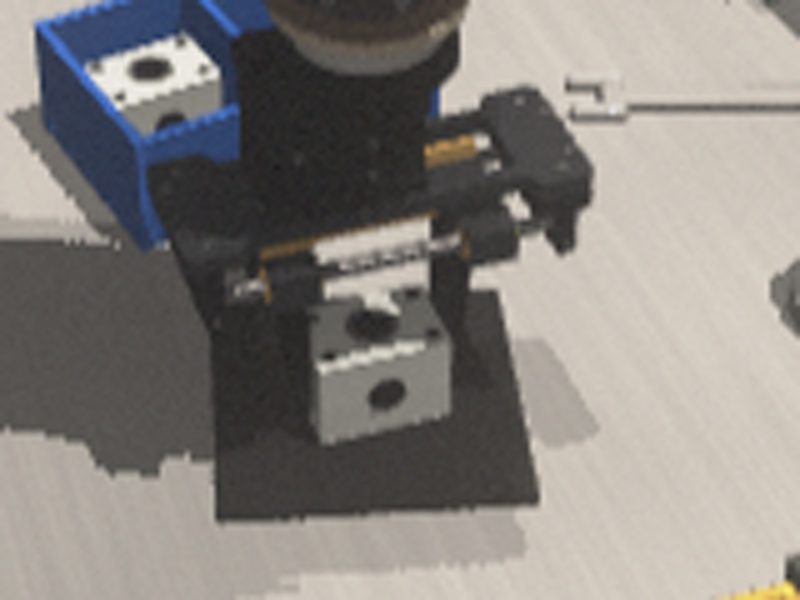

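The block rests on the pad: the force rose from -3.7 to +1.8 N at the expected height. Opening and lifting clear.

Call:
servo_tool(steps="0 0 0 0 0 0 66; 0 0 0 0 0 0 80; 0 0 0 0 0 0 95; 0 0 0 0 0 0 95; -10 0 0 0 0 0 95; -20 0 0 0 0 0 95; -25 0 0 0 0 0 95; -20 0 0 0 0 0 95")

```text
t: 14.15
eef_pos: [504.6, -108.7, 95.0]
tcp_rot: [1.084, 1.566, -0.491]
ft_force: [-0.2, -0.3, -0.3]
opening: 0.997
```

```bash
python3 plan.py 505.9 -109.2 125 -1.5708 12|sed -n '1,2p;12p';  python3 - <<'E'
from h import *
snap('top','top8'); crop('top8','c13',270,190,350,265,7)
E
```

```text
pos [ 504.6 -108.7   95. ] toolY yaw -0.004 tilt -1.0 j [-0.34  0.5   1.95 -0.    0.69 -0.33] F [-0.2 -0.3 -0.3] op 94.7 t 14.15
-2.5 0.1 0.0 0.131 -0.000 -0.000
-2.5 0.1 -0.1 0.131 -0.000 -0.000
```

View pics/c13.png

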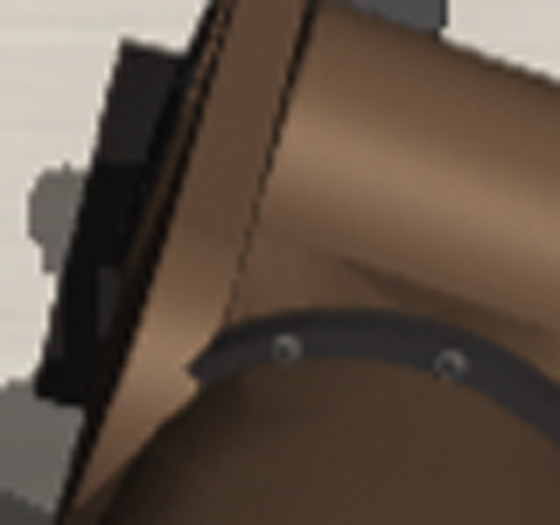

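The arm hides the block in the top view. It was centred by the jaws at (505.9,-109), so I'll turn the tool a quarter and check from the side.

Call:
servo_tool(steps="-2.5 0 0 0.1 0 0 90; -2.5 0 0 0.131 0 0 90; -2.5 0 0 0.131 0 0 80; -2.5 0 0 0.131 0 0 80; -2.5 0 0 0.131 0 0 75; 0 0 0 0.131 0 0 75; 0 0 0 0.131 0 0 75; 0 0 0 0.131 0 0 75")

```text
t: 15.0
eef_pos: [505.9, -109.1, 116.5]
tcp_rot: [2.246, 1.555, -0.383]
ft_force: [-0.5, -0.0, -0.7]
opening: 0.788
```

```bash
python3 plan.py 505.9 -109.2 100 -1.573 5
```

```text
pos [ 505.9 -109.1  116.5] toolY yaw -1.059 tilt -0.9999 j [-0.34  0.47  1.94 -0.    0.72  0.72] F [-0.5 -0.  -0.7] op 74.8 t 15.0
3.3 -0.0 0.0 0.103 -0.003 -0.002
3.3 -0.0 0.0 0.103 -0.003 -0.002
3.3 0.0 0.0 0.103 -0.003 -0.002
3.3 0.0 0.0 0.103 -0.003 -0.002
3.3 0.0 0.0 0.103 -0.003 -0.002
```

Call:
servo_tool(steps="3 0 0 0.103 -0.003 -0.002 75; 3 0 0 0.1 -0.003 -0.002 75; 3 0 0 0.1 -0.003 -0.002 75; 3 0 0 0.07 -0.003 -0.002 75; 3 0 0 0.02 -0.003 -0.002 75; 0 0 0 0 0 0 75; 0 0 0 0 0 0 75; 0 0 0 0 0 0 75")

```text
t: 15.8
eef_pos: [505.9, -109.0, 103.9]
tcp_rot: [0.752, 1.57, -2.288]
ft_force: [-0.3, -0.1, 0.2]
opening: 0.79
```

```bash
python3 plan.py 505.9 -109 18 -1.573 5
python3 - <<'E'
from h import *
snap('side','side9'); crop('side9','c14',220,210,380,330,5)
E
```

```text
pos [ 505.9 -109.   103.9] toolY yaw -1.469 tilt -1.0 j [-0.34  0.49  1.94 -0.    0.72  1.13] F [-0.3 -0.1  0.2] op 75.1 t 15.8
17.2 -0.0 -0.0 0.021 0.000 -0.000
17.2 -0.0 -0.0 0.021 0.000 -0.000
17.2 -0.0 0.0 0.021 0.000 -0.000
17.2 -0.0 0.0 0.021 0.000 -0.000
17.2 -0.0 0.0 0.021 0.000 -0.000
```

View pics/c14.png

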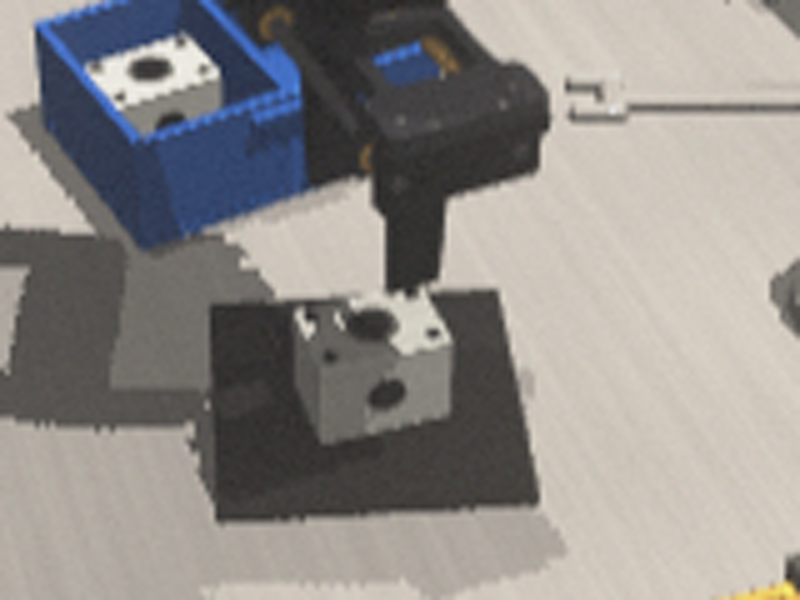

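Run:
```python
from h import *
for x,y in[(296,308),(428,286),(452,343),(320,370)]: print(atz('side',220+(x+.5)/5-.5,210+(y+.5)/5-.5,51).round(1))
c=[atz('side',220+(x+.5)/5-.5,210+(y+.5)/5-.5,51) for x,y in[(296,308),(428,286),(452,343),(320,370)]];print(np.mean(c,0))
```

```text
[476.8 -88.8  51. ]
[538.  -93.8  51. ]
[ 534.7 -133.2   51. ]
[ 474.4 -130.9   51. ]
[ 505.9640052  -111.68775052   51.        ]
```

The block stands port up on the pad, centred near (506,-110), with the open jaws above it. Descending for the narrow grasp.

Call:
servo_tool(steps="10 0 0 0.025 0 0 75; 13 0 0 0.025 0 0 75; 14 0 0 0.025 0 0 75; 14 0 0 0.02 0 0 75; 12 0 0 0.01 0 0 75; 6 0 0 0 0 0 75; 3 0 0 0 0 0 75; 0 0 0 0 0 0 75")

```text
t: 16.65
eef_pos: [505.6, -109.0, 26.5]
tcp_rot: [1.059, 1.57, -2.094]
ft_force: [0.6, 0.5, -0.4]
opening: 0.785
```

```bash
python3 plan.py 505.9 -109 19 -1.573 2
```

```text
pos [ 505.6 -109.    26.5] toolY yaw -1.582 tilt -1.0 j [-0.34  0.62  1.99 -0.    0.53  1.24] F [ 0.6  0.5 -0.4] op 74.5 t 16.65
3.7 0.0 -0.2 -0.005 0.000 -0.000
3.7 0.0 -0.2 -0.005 0.000 -0.000
```

Call:
servo_tool(steps="3 0 0 -0.005 0 0 75; 3 0 0 -0.003 0 0 75; 1 0 0 0 0 0 60; 0 0 0 0 0 0 48; 0 0 0 0 0 0 44; 0 0 0 0 0 0 30; 0 0 0 0 0 0 30; 0 0 0 0 0 0 30")

```text
t: 17.45
eef_pos: [506.4, -109.2, 20.4]
tcp_rot: [2.463, 1.568, -0.681]
ft_force: [-0.4, 0.1, -2.1]
opening: 0.437
```

```bash
python3 plan.py 505.9 -109 19 -1.573 2;python3 - <<'E'
from h import *
snap('side','side10'); crop('side10','c15',200,170,360,290,5)
E
```

```text
pos [ 506.4 -109.2   20.4] toolY yaw -1.573 tilt -1.0 j [-0.34  0.63  1.99 -0.    0.52  1.24] F [-0.4  0.1 -2.1] op 41.6 t 17.45
0.7 -0.1 0.2 -0.000 -0.001 -0.001
0.7 -0.1 0.2 -0.000 -0.001 -0.001
```

View pics/c15.png

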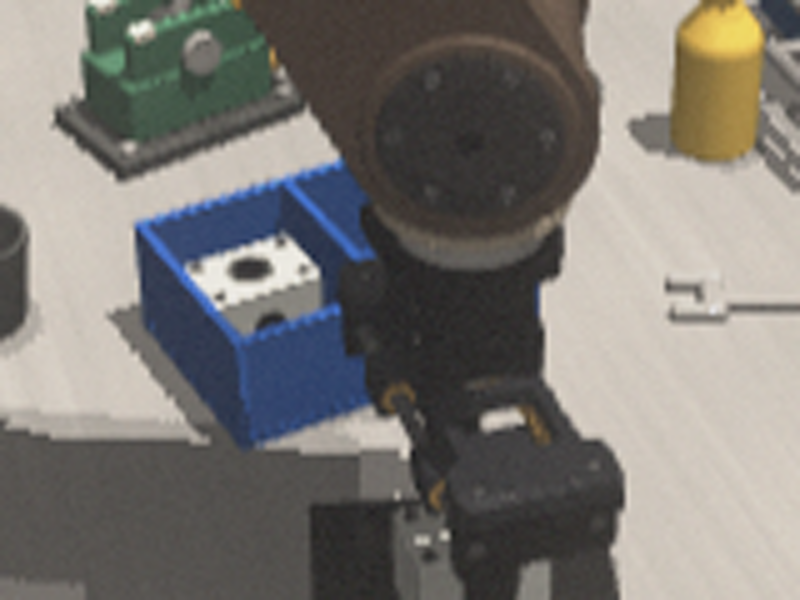

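View pics/c8b.png

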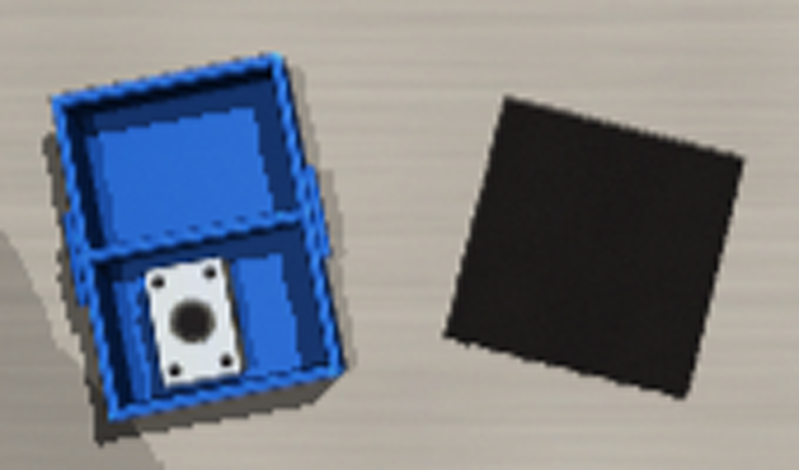

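Call:
servo_tool(steps="-5 0 0 0 0 0 30; -12 0 0 0 0 0 30; -18 0 0 0 0 0 30; -18 0 0 0 0 0 30; -18 0 0 0 0 0 30; -18 0 0 0 0 0 30; -8 0 0 0 0 0 30; 0 0 0 0 0 0 30")

```text
t: 18.3
eef_pos: [504.9, -108.5, 124.8]
tcp_rot: [2.084, 1.569, -1.06]
ft_force: [1.0, 0.9, -3.1]
opening: 0.443
```

```bash
python3 plan.py 547.6 120.2 130 -1.37 8
python3 - <<'E'
from h import *
crop('top3','c16',185,180,260,250,9)
E
```

```text
pos [ 504.9 -108.5  124.8] toolY yaw -1.573 tilt -1.0 j [-0.34  0.46  1.92 -0.    0.76  1.24] F [ 1.   0.9 -3.1] op 42.0 t 18.3
-0.7 -28.6 -5.3 -0.025 -0.000 -0.000
-0.7 -28.5 -6.0 -0.025 -0.000 -0.000
-0.7 -28.3 -6.7 -0.025 -0.000 -0.000
-0.7 -28.1 -7.4 -0.025 -0.000 -0.000
-0.7 -27.9 -8.1 -0.025 -0.000 -0.000
-0.7 -27.7 -8.8 -0.025 -0.000 -0.000
-0.7 -27.5 -9.5 -0.025 -0.000 -0.000
-0.6 -27.2 -10.2 -0.025 -0.000 -0.000
```

View pics/c16.png

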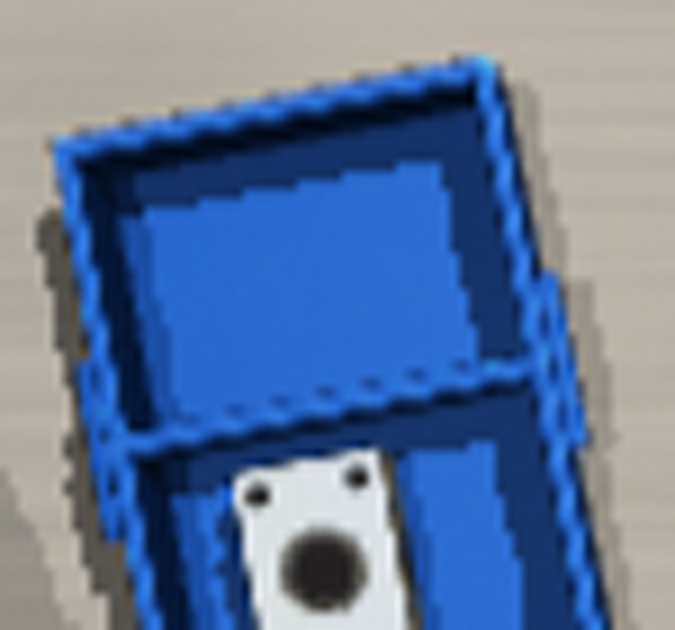

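Run:
```python
from h import *
W=np.array([atz('top',185+(x+.5)/9-.5,180+(y+.5)/9-.5,66)[:2] for x,y in[(80,163),(478,92),(527,359),(127,433)]])
E=np.roll(W,-1,0)-W;print(W.round(1),W.mean(0),np.hypot(*E.T),np.degrees(np.arctan2(E[:,1],E[:,0])))
```

```text
[[573.  182.4]
 [593.4  73. ]
 [519.3  58.7]
 [498.6 168.2]] [546.06294141 120.56930776] [111.3378152   75.39165109 111.39424759  75.80103093] [ -79.457194   -169.10384607  100.75354067   10.8521588 ]
```

Call:
servo_tool(steps="-0.7 -18 -4 -0.025 0 0 30; -0.7 -28.5 -6 -0.025 0 0 30; -0.7 -32 -6.7 -0.025 0 0 30; -0.7 -32 -7.4 -0.025 0 0 30; -0.7 -32 -8.1 -0.025 0 0 30; -0.7 -28 -8.8 -0.025 0 0 30; -0.7 -14 -6 -0.025 0 0 30; 0 -5 -2 0 0 0 30")

```text
t: 19.1
eef_pos: [538.0, 90.7, 124.9]
tcp_rot: [-0.011, 1.564, -2.976]
ft_force: [-0.9, -0.4, -3.2]
opening: 0.44
```

```bash
python3 plan.py 547.6 120.2 110 -1.37 4
```

```text
pos [538.   90.7 124.9] toolY yaw -1.395 tilt -1.0 j [ 0.05  0.49  1.85 -0.    0.81  1.44] F [-0.9 -0.4 -3.2] op 41.8 t 19.1
3.7 -6.8 -3.7 -0.006 0.002 0.000
3.7 -6.8 -3.7 -0.006 0.002 0.000
3.7 -6.8 -3.8 -0.006 0.002 0.000
3.7 -6.8 -3.8 -0.006 0.002 0.000
```

Call:
servo_tool(steps="4 -6.8 -3.6 -0.004 0.002 0 30; 4 -6.8 -3.5 -0.004 0.002 0 30; 4 -6.8 -3.5 -0.004 0 0 30; 4 -5 -2.5 -0.004 0 0 30; 4 -2 -1 0 0 0 30; 0 0 0 0 0 0 30; 0 0 0 0 0 0 30; 0 0 0 0 0 0 30")

```text
t: 19.9
eef_pos: [546.5, 120.3, 101.0]
tcp_rot: [-0.03, 1.565, -2.982]
ft_force: [0.9, -0.6, -4.7]
opening: 0.44
```

```bash
python3 plan.py 546.6 120.3 95 -1.379 2
python3 - <<'E'
from h import *
snap('side','side11'); crop('side11','c17',210,150,350,270,5)
snap('top','top11'); crop('top11','c18',180,170,280,270,6)
E
```

```text
pos [546.5 120.3 101. ] toolY yaw -1.381 tilt -1.0 j [ 0.1   0.54  1.83 -0.    0.77  1.48] F [ 0.9 -0.6 -4.7] op 41.8 t 19.9
3.0 0.0 -0.1 -0.001 0.003 0.000
3.0 0.0 -0.1 -0.001 0.003 0.000
```

View pics/c17.png

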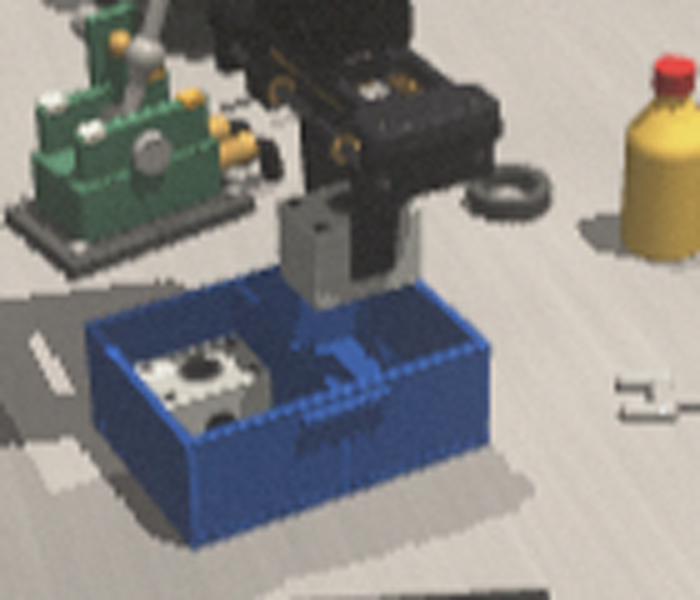

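View pics/c18.png

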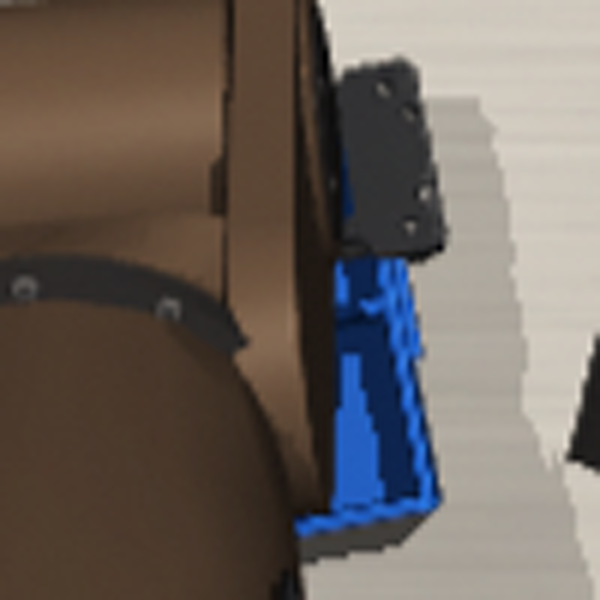

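Run:
```python
from h import *
a=.191;R=np.array([[np.cos(a),-np.sin(a)],[np.sin(a),np.cos(a)]])
for l in[(-31,-21),(-31,21),(31,-21)]:
  w=R@np.array(l)+[546.5,120.3]; q=proj('side',[*w,86.6]); print(l,((q-[210,150]+.5)*5-.5).round(0))
# tote pocket corner check in side
for l in[(-39,-56),(39,-56)]:
  w=R@np.array(l)+[546.5,120.3]; q=proj('side',[*w,66]); print(l,((q-[210,150]+.5)*5-.5).round(0))
for l in[(48,-62),(-126,-62),(-126,62)]:
  w=R@np.array(l)+[546.5-3*.98+2.9,120.3]; q=proj('side',[*w,66]); print('outer',l,((q-[210,150]+.5)*5-.5).round(0))
```

```text
(-31, -21) [318. 312.]
(-31, 21) [281. 273.]
(31, -21) [424. 279.]
(-39, -56) [338. 384.]
(39, -56) [471. 340.]
outer (48, -62) [492. 341.]
outer (-126, -62) [185. 442.]
outer (-126, 62) [ 84. 319.]
```

Run:
```python
from h import *
p=cv2.imread('pics/side11.png')[190:265,220:315]
p=cv2.resize(p,None,fx=8,fy=8,interpolation=cv2.INTER_CUBIC)
a=.191;R=np.array([[np.cos(a),-np.sin(a)],[np.sin(a),np.cos(a)]])
T=np.array([546.5,120.3])-R@[42,0]
P=lambda l,z:tuple(int(round(k)) for k in (proj('side',[*(R@np.array(l,float)+T),z])-[220,190]+.5)*8-.5)
for L in([(-87,-62),(87,-62),(87,62),(-87,62)],[(3,-56),(81,-56),(81,56),(3,56)]):
  for i in range(4): cv2.line(p,P(L[i],66),P(L[(i+1)%4],66),(0,255,255),1)
cv2.imwrite('pics/c19.png',p)
```

```text
(no output)
```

View pics/c19.png

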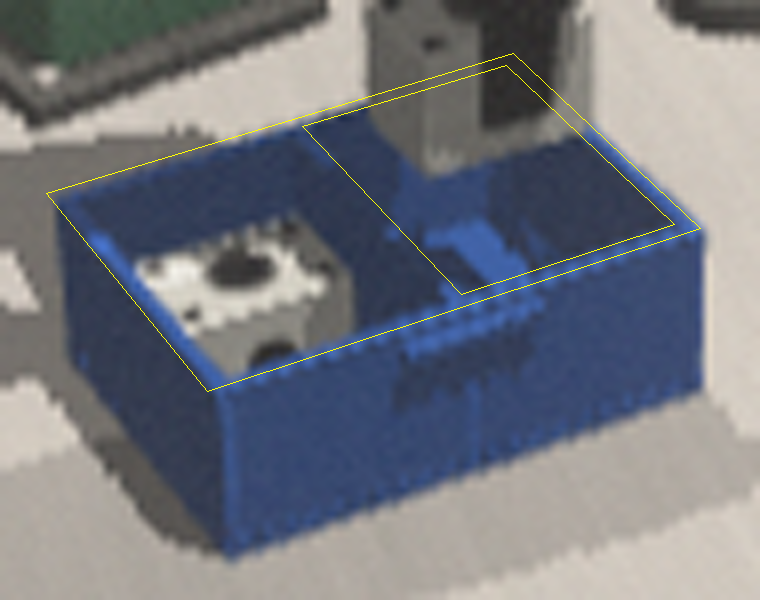

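The block hangs over the empty pocket, with its lower corner at (430,175), inside the outline. I'll shift about 1.4 mm toward tote +x to split the two estimates, then lower.

Call:
servo_tool(steps="6 0 0 0 0.002 0 30; 9 0 -0.7 0 0 0 30; 11 0 -0.7 0 0 0 30; 11 0 0 0 0 0 30; 11 0 0 0 0 0 30; 8 0 0 0 0 0 30; 4 0 0 0 0 0 30; 2 0 0 0 0 0 30")

```text
t: 20.8
eef_pos: [547.5, 120.2, 32.9]
tcp_rot: [-0.059, 1.566, -3.011]
ft_force: [-0.3, -0.1, -4.0]
opening: 0.441
```

```bash
python3 plan.py 547.9 120.5 21 -1.379 1
```

```text
pos [547.5 120.2  32.9] toolY yaw -1.382 tilt -1.0 j [ 0.1   0.65  1.87 -0.    0.62  1.48] F [-0.3 -0.1 -4. ] op 41.9 t 20.8
11.9 -0.2 -0.5 -0.003 0.005 0.000
```

No contact so far. Going on gently.

Call:
servo_tool(steps="2 0 0 0 0 0 30; 2 0 0 0 0 0 30; 1.5 0 0 0 0 0 30; 1.5 0 0 0 0 0 30; 1 0 0 0 0 0 30; 1 0 0 0 0 0 30; 0.5 0 0 0 0 0 30; 0 0 0 0 0 0 30")

```text
t: 21.6
eef_pos: [548.1, 120.3, 23.6]
tcp_rot: [-0.032, 1.568, -2.985]
ft_force: [0.2, -0.1, -3.1]
opening: 0.441
```

```bash
python3 plan.py 547.9 120.5 21 -1.379 1
```

```text
pos [548.1 120.3  23.6] toolY yaw -1.382 tilt -1.0 j [ 0.1   0.66  1.88 -0.    0.6   1.48] F [ 0.2 -0.1 -3.1] op 41.9 t 21.6
2.6 -0.2 0.2 -0.003 0.003 0.000
```

Call:
servo_tool(steps="0.8 0 0 0 0 0 30; 0.7 0 0 0 0 0 30; 0.6 0 0 0 0 0 30; 0.5 0 0 0 0 0 30; 0.4 0 0 0 0 0 30; 0.4 0 0 0 0 0 30; 0 0 0 0 0 0 30; 0 0 0 0 0 0 30")

```text
t: 22.4
eef_pos: [548.3, 120.3, 20.5]
tcp_rot: [-0.009, 1.569, -2.961]
ft_force: [-0.2, -0.6, -3.2]
opening: 0.438
```

```bash
python3 plan.py 547.9 120.5 21 -1.379 1
```

```text
pos [548.3 120.3  20.5] toolY yaw -1.382 tilt -1.0 j [ 0.1   0.67  1.88 -0.    0.6   1.48] F [-0.2 -0.6 -3.2] op 41.7 t 22.4
-0.5 -0.3 0.3 -0.003 0.002 0.000
```

Call:
servo_tool(steps="0.5 0 0 0 0 0 30; 0.5 0 0 0 0 0 30; 0.5 0 0 0 0 0 30; 0 0 0 0 0 0 30; 0 0 0 0 0 0 30; 0 0 0 0 0 0 30; 0 0 0 0 0 0 30; 0 0 0 0 0 0 30")

```text
t: 23.2
eef_pos: [548.3, 120.3, 20.4]
tcp_rot: [0.134, 1.57, -2.819]
ft_force: [-2.0, -0.6, -0.3]
opening: 0.438
```

```bash
python3 plan.py 547.9 120.5 21 -1.379 1
```

```text
pos [548.3 120.3  20.4] toolY yaw -1.382 tilt -1.0 j [ 0.1   0.67  1.88 -0.    0.59  1.48] F [-2.  -0.6 -0.3] op 41.6 t 23.2
-0.6 -0.3 0.4 -0.003 0.001 -0.000
```

Contact at 20.4 mm, the same height as at the grasp, and the weight is off. Opening only to 62 mm and going straight up.

Call:
servo_tool(steps="0 0 0 0 0 0 48; 0 0 0 0 0 0 55; 0 0 0 0 0 0 62; 0 0 0 0 0 0 62; -6 0 0 0 0 0 62; -12 0 0 0 0 0 62; -18 0 0 0 0 0 62; -18 0 0 0 0 0 62")

```text
t: 24.0
eef_pos: [548.0, 120.3, 76.4]
tcp_rot: [-0.019, 1.568, -2.972]
ft_force: [0.2, 0.3, 0.5]
opening: 0.65
```

Call:
servo_tool(steps="-25 0 0 0 0 0 62; -30 0 0 0 0 0 62; -30 0 0 0 0 0 62; -30 25 0 0 0 0 62; 0 40 0 0 0 0 62; 0 45 0 0 0 0 62; 0 45 0 0 0 0 62; 0 20 0 0 0 0 62")

```text
t: 24.8
eef_pos: [582.2, -54.4, 209.4]
tcp_rot: [2.81, 1.561, -0.136]
ft_force: [0.1, 0.1, 0.2]
opening: 0.655
```

```bash
python3 - <<'E'
from h import *
snap('side','side12'); crop('side12','c20',200,100,320,260,3.7)
snap('top','top12')
E
python3 plan.py 547.9 -100 300 -1.379 1
```

```text
pos [582.2 -53.9 209.1] toolY yaw -1.377 tilt -1.0 j [-0.21  0.44  1.67  0.    1.02  1.17] F [-0.5  0.8  0.3] op 62.0 t 24.9
-91.2 38.9 41.7 0.002 -0.009 -0.003
```

View pics/c20.png

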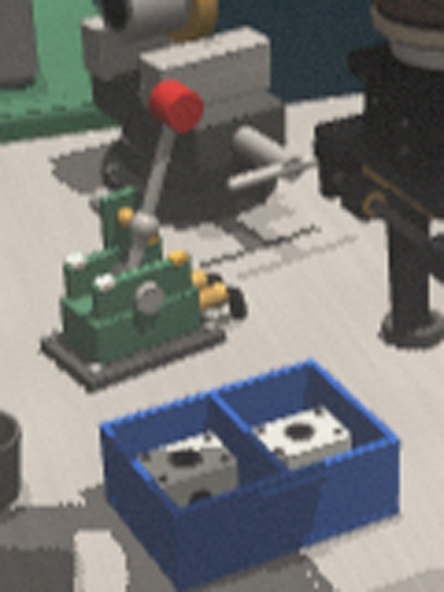

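View pics/top12.png

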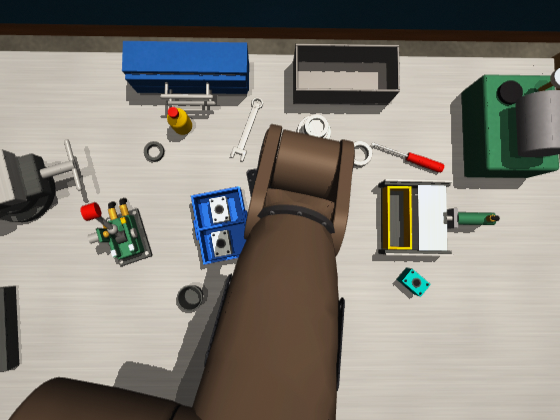

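Run:
```python
from h import *
crop('top12','c21',185,180,260,270,6.6)
d=np.load('pics/top12.npy')
for u,v in[(214,203),(224,202),(216,218),(225,215)]: print(px('top',d,u,v,0).round(1))
snap('side','side13')
s=sensors.state();print(abs(s['qvel']).max())
```

```text
[561.4 133.3  50.8]
[564.3 108.4  48.3]
[523.4 127.5  52.6]
[531.3 105.5  48.5]
0.04008767097123348
```

View pics/c21.png

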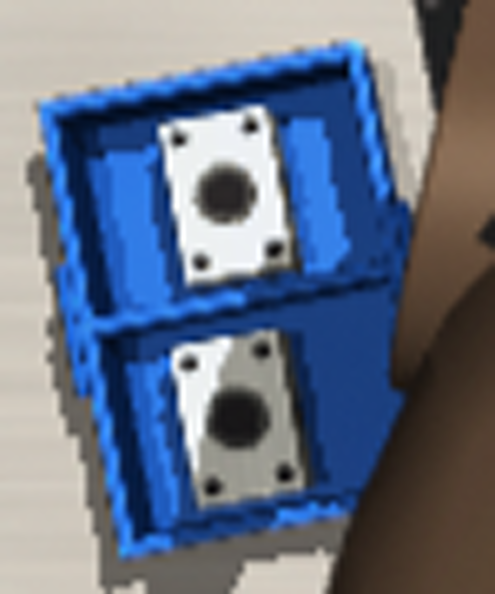

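The block lies in the empty pocket at about (225,190) in the crop, port up, with its top at about 50 mm (51 expected, so it is flat on the floor). The lever is still in float and the shutter is open. Handing in.

```bash
python3 -c "
from cell import order; print(order.job_done())"
```

```text
the job is handed in; nothing more can be done
None
```

The job is done and was handed in at about 25 s of the 72 s allowed.

- **Lever:** I pushed it with closed fingers past the detent. It snapped to float and was still there in the last pictures, with the shutter drawn off the tray.
- **Set-down on the pad:** I took the block out by its two ends (62 mm opening) and lowered it slowly onto the black pad. I let go when the vertical force went from -3.7 N to about +1.8 N.
- **Tote:** I took the block again across its narrow way (42 mm) and lowered it into the empty pocket of the blue tote. Touchdown came at the same tool height as the grasp, and I released with a limited opening of 62 mm.

**Last checks:**
- The block is port up, square in the pocket and clear of the walls. Depth readings on its top were 48–53 mm, where 51 mm is expected.
- The packed block and the turquoise look-alike looked unmoved. The gripper was well clear of everything.

**Disagreements:**
- The side camera put the tote about 2–3 mm further along its +x than the top camera did. I split the difference.
- On the pad, the arm hid the block from the top camera, so I checked it there with the side camera only.

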